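Open the filter bay of a solder-fume extractor

TASK

On the fume extractor, press the snap tab that blocks the grey filter cover fully down with the fingertips; it stays down. Then push the freed cover by its raised rib along its track, past the tab and off its seat, until the pleated filter bay under it is completely uncovered. Only press and push: do not lift the cover, leave it lying flat in the track, and leave the tape roll, solder spool and brass-wool pot standing where they are.

Things in the scene. Friction and masses are not known exactly. Their poses are not given: they have to be found in the camera images.
- unit: Blue fume-extractor housing fixed to the bench, 250 x 132 mm; deck 60 mm high, side walls 72.5 mm, lips over the seated cover's sides 76.5 mm (88 mm apart). Origin: centre of its underside. x is the level way the cover slides, from seat to tab; y across, z up. Track 104 mm wide between walls; stop wall 12.5 mm above the deck, inner face at x = +115 mm.
- bay (a point): Centre of the filter bay's opening, at deck height, axes as the unit's. The bay is 83 mm long (x) by 84 mm wide, with a white pleated filter inside; at the start the cover hides it. It is completely uncovered when the cover's origin is at least 91.5 mm from this point along +x; the stop allows about 128 mm.
- tab_top (a point): Centre of the top face of the grey snap tab, a block 36 mm (x) by 28 mm (y) standing up from the deck just beyond the cover's leading edge (4 to 7 mm from it). At the start its top is 12 to 14 mm above the deck, 2 to 4 mm higher than the cover's plate. Axes as the unit's.
- tab (a joint): How far the snap tab is pressed straight down, m: 0 is fully up, 0.013 fully down (top 1 mm above the deck). It moves against a steady 4 N or so, without a spring, and stays where it is left. The cover can pass over it from 0.0105 on.
- cover: Grey filter cover, loose in the track, 0.1 to 0.2 kg: a plate 100 x 100 mm, 6 mm thick, on two runners 4 mm high, so that its top is 10 mm above the deck, with a cross rib on top. Origin: centre of its underside, at deck height; x is the slide direction, z up. It has 2 mm of play each side.
- rib (a point): Centre of the top edge of the cover's cross rib: 10 mm thick (x), 60 mm long (y), standing 14 mm above the plate (24 mm above the deck), 20 mm ahead of the cover's origin. Push on its rear (-x) face; in front of it 25 mm of plate run to the leading edge.
- tape: Roll of tape lying flat, 96 mm across, 24 mm high, on the bench beside the unit. Origin: centre of its underside. Leave it alone.
- spool: Solder spool standing on end, diameter 54 mm, 46 mm high, on the bench beside the unit. Origin: centre of its underside. Leave it alone.
- pot: Round steel pot with brass wool, diameter 64 mm, 45 mm high, on the bench beside the unit. Origin: centre of its underside. Leave it alone.
There are look-alikes about, which are no part of the job. What is shaped like the cover but purple is not meant.

How it is judged:
By the outcome, as a careful person would: the job done as asked, in the order asked, and still so for the second after the job is handed in, with the robot touching nothing.
It also fails if it takes over 40 s, if anything falls off the work surface, if the arm or the gripper's body presses on something with over 40 N, if the wrist force passes 120 N, or if a joint passes its speed limit or range.

ROBOT

A 6-joint arm with a two-finger parallel gripper is mounted at the origin on the work surface. World frame = base frame: x ahead of the robot, y to its left, z up, the work surface at z = 0. Lengths are in m, angles in degrees, forces in N, time in s.
With the tool pointing down it reaches from about 0.275 to 0.975 m from the base axis. Payload 8.4 kg.
Tool frame: the origin (TCP) lies at the very end of the fingers, on their centre line; the grasp point (between the pads) lies 19 mm behind it (r.hold_point_z is the distance from the TCP to the grasp point, in m); z points along the fingers, y is the line along which they close (so a half turn about z gives the same grasp; the last joint's range is limited). The gripper opens to 92 mm and grips with 3 to 60 N. Pads are 20 mm wide; open, the fingers measure 128 mm over their backs; the gripper's body (75 mm by 189 mm) begins 69 mm behind the grasp point.
Start: joints at [67.357, 20.225, 93.587, -0, 66.188, -0.138], TCP at [0.239, 0.577, 0.215] pointing down, gripper open.
Joint ranges: [-150.9, 150.9], [-52.94, 120.26], [3.33, 152.33], [-74.26, 254.26], [0, 154.13], [-172.89, 172.89]. Speed limits (degrees/s): [127.2, 127.2, 159.86, 180, 180, 180].

INTERFACE

Orientations are given as [roll, pitch, yaw] about the fixed x, y, z axes, in that order (R = Rz(yaw) Ry(pitch) Rx(roll)).
In Python, from cell import r, grab_frame gives the robot as it stands.
- The arm moves only by the tool send_rows, never from a script. Its argument "plan" is a list of rows, each a list of 7 numbers: the shift along the tool's x, y, z in mm, then the turn, a rotation vector about the tool's x, y, z in degrees, then the finger opening in mm, from 0 to 91.9. In form: [[dx, dy, dz, rx, ry, rz, claw], ...]. A call has 1 to 20 rows; each row shifts and turns the commanded pose from where the row before left it, along the tool's axes as they then stand; what a row does not reach is not made up. A row lasts 1/12 s, in which the tool goes at most 41.7 mm and 7.16 degrees, less where a joint would pass 70% of its speed; a pose out of reach is approached as far as the arm can. A call with a gripper value outside its range is refused whole. The fingers move at their own pace and stop on an object; "force" is the grip in N (left out, the last holds). Time passes only in rows, so rows that do not move let the fingers close. It gives the time, the measured TCP pose, the force, the opening and the grip force at its end, in the units of the state.
- r.sense(): the state, without advancing time (a new reading comes with each control period).
- grab_frame(name): name is "side" or "top" or "wrist"; returns a dict with "image" (384x512x3 uint8, red, green, blue), "range_z" (384x512 float32, m along the optical axis (not along the pixel's ray), 0 where there is no reading), "camera_matrix" (3x3 intrinsics, pixels), "extrinsics" (4x4, takes a point from camera to world coordinates). Camera axes: x right, y down, z forward; pixel columns grow to the right and rows downward; lengths in m; the calibration is good to about 2 mm. A picture is of the moment at which its call begins.
- r.sign_off(): hands the job in; it is judged then, once.
The state is a dict: "t": time; "joint_pos": joint angles; "dq": joint speeds; "joint_torque": joint torques, N m; "tool_pos": TCP position; "tool_rot": TCP orientation; "wrist_force": force on the tool from outside, world axes, zero at the start; "torque": the same for the moment, N m; "gripper_width": finger opening in m; "grip_force": force on a finger pad.
Only numpy, scipy, OpenCV 4.12 (cv2) and the standard library are available. Lean on these libraries where they do the work, as an engineer would, in place of code of your own. Each camera call takes 0.05 s, during which the arm holds its last target. There are 200 camera calls.

## Working session

There is one attempt and no reset: what is moved stays moved. The work goes in short steps, Python scripts to look and compute and a tool call to move; the robot and the scene stay as the last step left them, time stands still between calls to the robot, and variables do not carry over. Pictures are saved under pics/ and viewed, at most 10 in all, crops included, and the job is handed in when it is done.

Besides the shell and the picture viewer there is one more tool, called as name(argument=value, ...) on one line, values as JSON. send_rows: Moves the arm, as the interface text tells. Its arguments: {"type":"object","properties":{"plan":{"type":"array"},"force":{"type":"number"}},"required":["plan"]}

```bash
mkdir -p pics; python3 - <<'E'
from cell import r, grab_frame
import cv2,numpy as np
for n in("top","side"):
    f=grab_frame(n); np.savez(f"{n}.npz",**f)
    cv2.imwrite(f"pics/{n}0.png",f["image"][...,::-1])
    print(n,f["camera_matrix"].round(1).tolist(),f["extrinsics"].round(3).tolist())
s=r.sense();print(s["tool_pos"],s["tool_rot"],s["t"])
E
```

```text
top [[432.6, 0.0, 249.2], [0.0, 432.6, 191.4], [0.0, 0.0, 1.0]] [[0.023, -0.997, 0.078, 0.467], [-1.0, -0.022, 0.009, 0.033], [-0.007, -0.078, -0.997, 1.016], [0.0, 0.0, 0.0, 1.0]]
side [[400.4, 0.0, 250.1], [0.0, 400.4, 188.9], [0.0, 0.0, 1.0]] [[0.977, -0.106, 0.183, 0.356], [-0.211, -0.526, 0.824, -0.697], [0.009, -0.844, -0.537, 0.586], [0.0, 0.0, 0.0, 1.0]]
[0.23906519 0.57698749 0.21393442] [-1.79928370e+02  2.59368477e-04  1.57494071e+02] 0.1
```

View pics/top0.png

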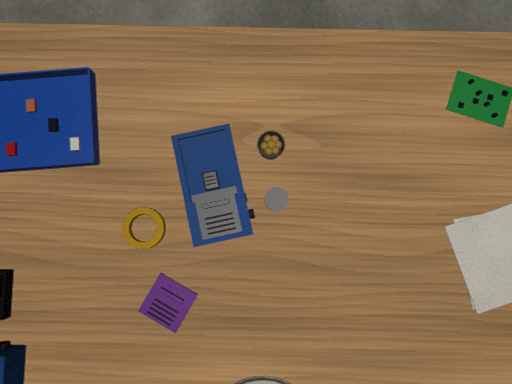

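View pics/side0.png

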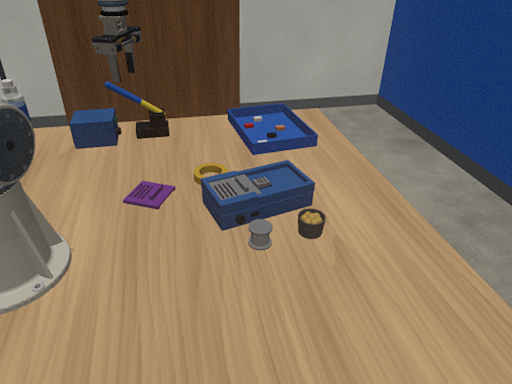

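Top view: the unit is at about (212,185). The grey cover is at (217,213), with its rib at (216,203) and the tab at (210,180). Two things are cover-shaped: the purple plate at (168,302), which is the decoy lying on the bench, and the grey one in the blue unit, which fits the description. I'll confirm in a crop and measure.

```bash
cat > h.py <<'E'
import numpy as np,cv2
def load(n): return dict(np.load(n+".npz"))
def ray(f,uv,z):
    uv=np.atleast_2d(uv).astype(float);K=f["camera_matrix"];E=f["extrinsics"]
    d=np.c_[(uv-K[:2,2])/K[0,0],np.ones(len(uv))]@E[:3,:3].T; o=E[:3,3]
    return o+d*((z-o[2])/d[:,2])[:,None]
def cloud(f):
    h,w=f["range_z"].shape;v,u=np.mgrid[:h,:w];K=f["camera_matrix"];Z=f["range_z"]
    P=np.stack([(u-K[0,2])/K[0,0]*Z,(v-K[1,2])/K[1,1]*Z,Z],-1)
    return P@f["extrinsics"][:3,:3].T+f["extrinsics"][:3,3]
E
python3 - <<'E'
from h import *
f=load("top");im=f["image"];P=cloud(f)
c=cv2.resize(im[110:260,110:300],None,fx=4,fy=4,interpolation=cv2.INTER_CUBIC)
cv2.imwrite("pics/crop.png",c[...,::-1])
hsv=cv2.cvtColor(im,cv2.COLOR_RGB2HSV)
roi=np.zeros(im.shape[:2],bool);roi[115:255,165:262]=1
blue=roi&(hsv[...,0]>100)&(hsv[...,0]<125)&(hsv[...,1]>120)
grey=roi&(hsv[...,1]<70)&(hsv[...,2]>70)&(P[...,2]>.045)
up=roi&(P[...,2]>.045)
print("heights",np.percentile(P[up][:,2],[5,50,95]).round(4))
# unit top outline: tall points
for nm,m in(("up",up),("blue|grey",blue|grey)):
    pts=P[m&(P[...,2]>.045)][:,:2].astype(np.float32)*1000
    print(nm,cv2.minAreaRect(pts))
n,l,st,ce=cv2.connectedComponentsWithStats(grey.astype(np.uint8))
for i in range(1,n):
    if st[i,4]>20:
        q=P[l==i];print(st[i],ce[i].round(1),cv2.minAreaRect(q[:,:2].astype(np.float32)*1000),np.percentile(q[:,2],[5,50,95]).round(4))
E
```

```text
heights [0.0593 0.0712 0.0793]
up ((562.3059692382812, 93.42636108398438), (250.63134765625, 197.07666015625), 13.474092483520508)
blue|grey ((562.1168212890625, 94.42068481445312), (250.4571533203125, 194.5057373046875), 13.633581161499023)
[203 172  15  17 168] [210.5 179.8] ((564.4458618164062, 127.43019104003906), (35.025917053222656, 27.057674407958984), 14.209657669067383) [0.0711 0.0739 0.0765]
[ 191  186   51   54 1701] [217.  211.3] ((494.894287109375, 101.46614074707031), (99.38562774658203, 119.01530456542969), 13.798930168151855) [0.0686 0.0715 0.0848]
```

View pics/crop.png

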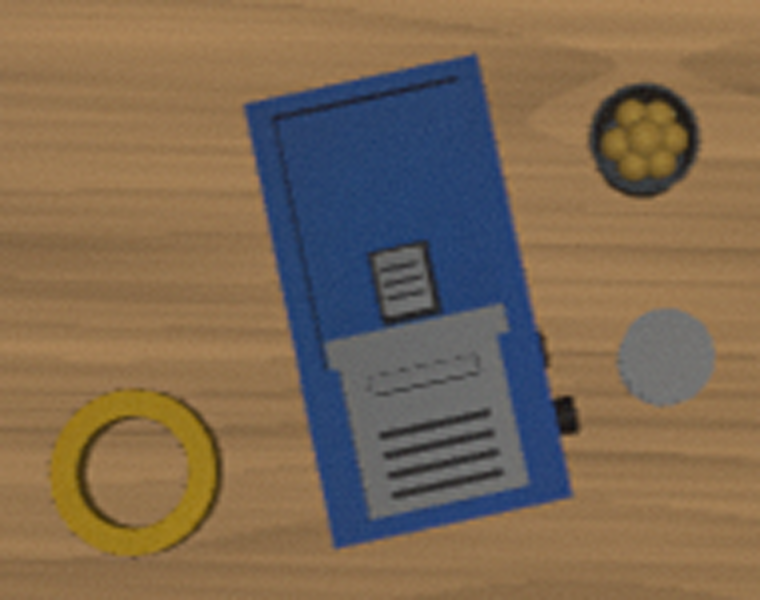

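The crop confirms it: the grey cover sits under the blue lips, its rib is at crop (425,373), and the tab is at crop (404,282). Next I'll get exact numbers in the unit frame.

```bash
python3 - <<'E'
from h import *
from cell import r
f=load("top");im=f["image"];P=cloud(f)
hsv=cv2.cvtColor(im,cv2.COLOR_RGB2HSV)
cut=np.zeros(im.shape[:2],np.uint8);cv2.fillPoly(cut,[np.array([[168,133],[232,120],[256,236],[192,250]])],1)
cut=cut>0
blue=cut&(hsv[...,0]>100)&(hsv[...,0]<125)&(hsv[...,1]>120)&(P[...,2]>.055)
grey=cut&(hsv[...,1]<70)&(hsv[...,2]>60)&(P[...,2]>.06)
cen,sz,a=cv2.minAreaRect(P[blue][:,:2].astype(np.float32)*1000);print("unit",cen,sz,a)
cn=max(cv2.findContours((blue|grey).astype(np.uint8),0,2)[0],key=cv2.contourArea).reshape(-1,2)
print("outline@72.5",cv2.minAreaRect(ray(f,cn,.0725)[:,:2].astype(np.float32)*1000))
th=np.radians(13.7);u=np.array([np.cos(th),np.sin(th)]);v=np.array([-u[1],u[0]])
n,l,st,ce=cv2.connectedComponentsWithStats(grey.astype(np.uint8))
for i in range(1,n):
    if st[i,4]<20: continue
    q=P[l==i]; s=q[:,:2]@np.c_[u,v]*1000
    print(st[i],"along",np.percentile(s[:,0],[0,2,50,98,100]).round(1),"across",np.percentile(s[:,1],[0,2,50,98,100]).round(1),"z",np.median(q[:,2]).round(4))
    k=q[:,2]>.079
    if k.sum()>20: print(" rib",k.sum(),np.percentile(s[k,0],[0,5,50,95,100]).round(1),np.percentile(s[k,1],[0,5,50,95,100]).round(1),np.median(q[k,2]))
# side view tab
g=load("side");h2=cv2.cvtColor(g["image"],cv2.COLOR_RGB2HSV);Q=cloud(g)
R=np.zeros(h2.shape[:2],bool);R[165:215,200:315]=1
m=R&(h2[...,1]<90)&(h2[...,2]>60)&(Q[...,2]>.055)
n,l,st,ce=cv2.connectedComponentsWithStats(m.astype(np.uint8))
for i in range(1,n):
    if st[i,4]<15: continue
    q=Q[l==i]; s=q[:,:2]@np.c_[u,v]*1000
    print("side",st[i],"along",np.percentile(s[:,0],[0,2,50,98,100]).round(1),"across",np.percentile(s[:,1],[0,2,50,98,100]).round(1),np.percentile(q[:,2],[5,50,95]).round(4))
    k=q[:,2]>.079
    if k.sum()>10: print(" rib",k.sum(),np.percentile(s[k,0],[0,5,50,95,100]).round(1),np.percentile(s[k,1],[0,5,50,95,100]).round(1))
for nm,m in(("tape",(hsv[...,0]>18)&(hsv[...,0]<30)&(hsv[...,1]>190)),):
    m=m.copy();m[:,:110]=0;m[:,175:]=0
    q=P[m];print(nm,q.mean(0).round(3),m.sum())
E
```

```text
unit (555.377197265625, 123.73216247558594) (248.41615295410156, 133.3339080810547) 13.819173812866211
outline@72.5 ((554.4744262695312, 125.09742736816406), (250.35385131835938, 132.7201690673828), 13.632369041442871)
[203 171  16  18 198] along [560.6 561.5 578.5 595.5 598.9] across [-23.6 -23.1  -9.4   5.    6.2] z 0.0738
[ 191  186   51   54 1748] along [455.2 457.  509.1 552.9 554.6] across [-78.2 -53.   -9.6  33.9  41. ] z 0.0715
 rib 138 [456.  519.6 524.2 529.1 529.6] [-78.2 -39.3 -11.5  16.5  34. ] 0.08525399435662412
side [294 165  21  24  33] along [691.4 691.5 694.  696.5 697. ] across [-79.7 -79.1 -40.6  13.9  17.1] [0.0616 0.0734 0.0749]
side [226 170  17   3  17] along [514.3 515.  537.4 558.4 559.3] across [47.2 47.6 52.  55.4 55.5] [0.0725 0.077  0.0789]
side [209 174  61  26 872] along [181.3 456.4 518.5 591.8 597.1] across [-761.5  -55.9  -13.5   35.2   42. ] [0.0689 0.0713 0.0841]
 rib 81 [181.3 522.2 525.7 531.1 537.9] [-761.5  -43.   -18.    12.5   15.1]
side [203 185  16  22  60] along [445.6 445.7 446.5 447.4 447.5] across [-61.3 -59.6 -13.   34.3  37.7] [0.0557 0.0638 0.0709]
tape [0.456 0.283 0.028] 735
```

send_rows(plan=[[0,0,0,0,0,-6,0],[0,0,0,0,0,-6,0],[0,0,0,0,0,-6,0],[0,0,0,0,0,-6,0],[0,0,0,0,0,-6,0],[0,0,0,0,0,-6.2,0],[-5,-12,0,0,0,0,0],[-10,-25,0,0,0,0,0],[-10,-25,0,0,0,0,0],[-10,-25,0,0,0,0,0],[-10,-25,0,0,0,0,0],[-10,-25,0,0,0,0,0],[-10,-25,0,0,0,0,0],[-10,-25,0,0,0,0,0],[-10,-25,0,0,0,0,0],[-10,-25,0,0,0,0,0],[-10,-25,0,0,0,0,0],[-10,-25,0,0,0,0,0],[-5,-12,0,0,0,0,0],[0,0,0,0,0,0,0]], force=20)

```text
t: 1.77
tool_pos: [0.4277, 0.3129, 0.2145]
tool_rot: [-180.0, -0.0, -166.6]
wrist_force: [-0.3, 0.5, 0.2]
gripper_width: 0.0006
grip_force: 0.0
```

```bash
cat > s.py <<'E'
from cell import r
import numpy as np
s=r.sense();p=np.array(s["tool_pos"])*1000;th=np.radians(13.7)
u=np.array([np.cos(th),np.sin(th)]);v=np.array([-u[1],u[0]])
print(p.round(1),np.round(s["tool_rot"],2),"along",(p[:2]@u).round(1),"across",(p[:2]@v).round(1),"F",np.round(s["wrist_force"],1),s["gripper_width"],s["t"])
E
python3 s.py
```

```text
[427.7 312.9 214.5] [-1.7996e+02 -1.0000e-02 -1.6661e+02] along 489.6 across 202.7 F [-0.3  0.5  0.2] 0.0005643338841619894 1.7667
```

send_rows(plan=[[-5,-12,0,0,0,-0.3,0],[-10,-24,0,0,0,0,0],[-10,-24,0,0,0,0,0],[-10,-24,0,0,0,0,0],[-10,-24,0,0,0,0,0],[-10,-24,0,0,0,0,0],[-10,-24,0,0,0,0,0],[-10,-24,10,0,0,0,0],[-9,-20,20,0,0,0,0],[-5,-13,25,0,0,0,0],[0,0,25,0,0,0,0],[0,0,20,0,0,0,0],[0,0,14,0,0,0,0],[0,0,0,0,0,0,0],[0,0,0,0,0,0,0],[0,0,0,0,0,0,0]])

```text
t: 3.1
tool_pos: [0.5648, 0.1308, 0.1014]
tool_rot: [180.0, 0.1, -166.0]
wrist_force: [-0.4, 0.3, 0.8]
gripper_width: 0.0003
grip_force: 0.0
```

```bash
python3 s.py
```

```text
[564.8 130.8 101.4] [ 1.7999e+02  6.0000e-02 -1.6602e+02] along 579.8 across -6.7 F [-0.4  0.3  0.8] 0.0003402261370380529 3.1
```

send_rows(plan=[[0.5,-1.6,4,0,0,0.2,0],[0.5,-1.6,6,0,0,0.1,0],[0,0,6,0,0,0,0],[0,0,5,0,0,0,0],[0,0,4,0,0,0,0],[0,0,3,0,0,0,0],[0,0,2,0,0,0,0],[0,0,2,0,0,0,0],[0,0,2,0,0,0,0],[0,0,1,0,0,0,0],[0,0,1,0,0,0,0],[0,0,0,0,0,0,0],[0,0,0,0,0,0,0]])

```text
t: 4.18
tool_pos: [0.5646, 0.1269, 0.0646]
tool_rot: [180.0, 0.0, -166.3]
wrist_force: [-0.0, -0.1, 0.0]
gripper_width: 0.0007
grip_force: 0.0
```

```bash
python3 s.py
```

```text
[564.6 126.9  64.6] [ 1.8000e+02  5.0000e-02 -1.6631e+02] along 578.6 across -10.4 F [-0.  -0.1  0. ] 0.0006887678281352009 4.1833
```

send_rows(plan=[[0,0,1,0,0,0,0],[0,0,1,0,0,0,0],[0,0,1,0,0,0,0]])

```text
t: 4.43
tool_pos: [0.5647, 0.1269, 0.0618]
tool_rot: [180.0, 0.1, -166.3]
wrist_force: [0.8, 1.2, 4.4]
gripper_width: 0.0004
grip_force: 1.9
```

```bash
python3 s.py
```

```text
[564.7 126.9  61.8] [ 1.8000e+02  6.0000e-02 -1.6631e+02] along 578.7 across -10.4 F [0.8 1.2 4.4] 0.00039122891055439965 4.4333
```

send_rows(plan=[[0,0,1,0,0,0,0],[0,0,0.5,0,0,0,0],[0,0,0.5,0,0,0,0],[0,0,0,0,0,0,0]])

```text
t: 4.77
tool_pos: [0.5648, 0.1269, 0.0612]
tool_rot: [180.0, 0.1, -166.3]
wrist_force: [-5.5, -0.5, 20.0]
gripper_width: 0.0004
grip_force: 10.1
```

```bash
python3 s.py
```

```text
[564.8 126.9  61.2] [ 1.8000e+02  7.0000e-02 -1.6631e+02] along 578.8 across -10.4 F [-5.5 -0.5 20. ] 0.0004177459909686424 4.7667
```

Tab bottomed at 61.2 mm with the force rising to 20 N. I'll lift and go behind the rib.

send_rows(plan=[[0,0,-2,0,0,0,0],[0,0,-6,0,0,0,0],[0,0,-12,0,0,0,0],[0,0,-12,0,0,0,0],[4,0,-8,0,0,0,0],[10,0,0,0,0,0,0],[12,0,0,0,0,0,0],[12,0,0,0,0,0,0],[12,0,0,0,0,0,0],[12,0,0,0,0,0,0],[10,0,0,0,0,0,0],[7,0,0,0,0,0,0],[0,0,0,0,0,0,0],[0,0,0,0,0,0,0]])

```text
t: 5.93
tool_pos: [0.4875, 0.108, 0.0998]
tool_rot: [-180.0, 0.0, -166.3]
wrist_force: [0.5, -0.6, -0.1]
gripper_width: 0.0004
grip_force: 0.0
```

```bash
python3 s.py; python3 - <<'E'
from h import *
from cell import grab_frame
f=grab_frame("side");Q=cloud(f)
th=np.radians(13.7);u=np.array([np.cos(th),np.sin(th)]);v=np.array([-u[1],u[0]])
a=Q[...,:2]@u*1000;b=Q[...,:2]@v*1000
m=(abs(a-578.5)<12)&(abs(b+10)<9)&(Q[...,2]<.09)
print("tab z",m.sum(),np.percentile(Q[m][:,2],[10,50,90]))
k=(Q[...,2]>.0795)&(Q[...,2]<.088)&(abs(a-530)<40)&(abs(b+10)<30)
print("rib",k.sum(),np.percentile(a[k],[5,50,95]))
cv2.imwrite("pics/side1.png",cv2.resize(f["image"][130:250,160:340],None,fx=4,fy=4)[...,::-1])
E
```

```text
[487.5 108.   99.8] [-1.8000e+02  3.0000e-02 -1.6631e+02] along 499.2 across -10.5 F [ 0.5 -0.6 -0.1] 0.0004463406235682526 5.9333
tab z 35 [0.06121761 0.06238269 0.06353502]
rib 60 [522.53441898 526.25455595 531.19631882]
```

View pics/side1.png

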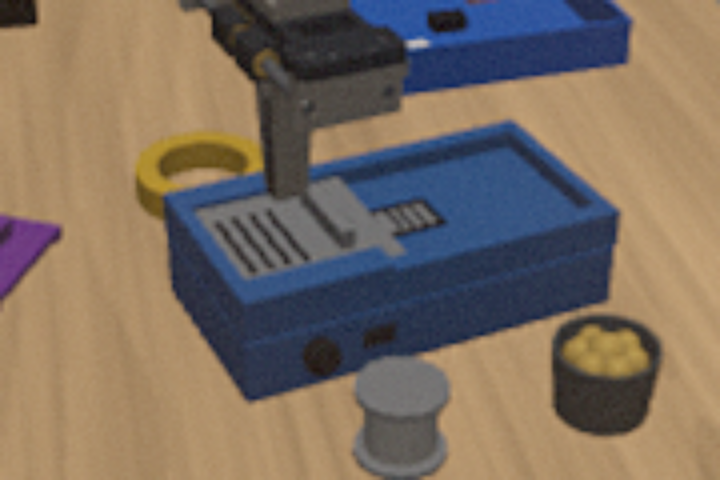

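Tab is flush with the deck (crop (410,217), z ≈ 62 mm) and the fingers are clear behind the rib (crop (330,218)). Descend and push.

send_rows(plan=[[0,0,6,0,0,0,0],[0,0,8,0,0,0,0],[0,0,6,0,0,0,0],[0,0,4,0,0,0,0],[0,0,2.3,0,0,0,0],[0,0,0,0,0,0,0],[0,0,0,0,0,0,0],[-2,0,0,0,0,0,0],[-3,0,0,0,0,0,0],[-3,0,0,0,0,0,0],[-3,0,0,0,0,0,0],[-3,0,0,0,0,0,0],[-3,0,0,0,0,0,0],[-3,0,0,0,0,0,0],[-3,0,0,0,0,0,0],[-3,0,0,0,0,0,0],[-3,0,0,0,0,0,0]])

```text
t: 7.4
tool_pos: [0.5159, 0.115, 0.0733]
tool_rot: [-180.0, -0.0, -166.3]
wrist_force: [-1.5, -0.4, 1.2]
gripper_width: 0.0002
grip_force: 0.7
```

```bash
python3 s.py
```

```text
[515.9 115.   73.3] [-1.8000e+02 -1.0000e-02 -1.6631e+02] along 528.4 across -10.5 F [-1.5 -0.4  1.2] 0.00022528095434788816 7.4
```

send_rows(plan=[[-4,0,0,0,0,0,0],[-5,0,0,0,0,0,0],[-5,0,0,0,0,0,0],[-5,0,0,0,0,0,0],[-5,0,0,0,0,0,0],[-5,0,0,0,0,0,0],[-5,0,0,0,0,0,0],[-5,0,0,0,0,0,0],[-5,0,0,0,0,0,0],[-5,0,0,0,0,0,0],[-5,0,0,0,0,0,0],[-5,0,0,0,0,0,0],[-5,0,0,0,0,0,0]])

```text
t: 8.48
tool_pos: [0.5783, 0.1302, 0.0733]
tool_rot: [-180.0, -0.0, -166.3]
wrist_force: [-0.5, 0.5, 0.3]
gripper_width: 0.0001
grip_force: 0.6
```

```bash
python3 s.py
```

```text
[578.3 130.2  73.3] [-180.     -0.   -166.31] along 592.7 across -10.5 F [-0.5  0.5  0.3] 8.381826698643734e-05 8.4833
```

send_rows(plan=[[-5,0,0,0,0,0,0],[-5,0,0,0,0,0,0],[-5,0,0,0,0,0,0],[-5,0,0,0,0,0,0],[-4,0,0,0,0,0,0],[-3,0,0,0,0,0,0],[-1,0,0,0,0,0,0],[0,0,0,0,0,0,0],[0,0,0,0,0,0,0],[3,0,0,0,0,0,0],[5,0,-2,0,0,0,0],[2,0,-10,0,0,0,0],[0,0,-20,0,0,0,0],[0,0,-30,0,0,0,0],[10,0,-30,0,0,0,0],[25,0,-20,0,0,0,0],[30,0,0,0,0,0,0],[30,0,0,0,0,0,0],[30,0,0,0,0,0,0],[0,0,0,0,0,0,0]])

```text
t: 10.15
tool_pos: [0.4682, 0.1034, 0.1855]
tool_rot: [180.0, -0.2, -166.3]
wrist_force: [0.1, 0.5, 0.7]
gripper_width: 0.0004
grip_force: 0.0
```

```bash
python3 s.py; python3 - <<'E'
from h import *
from cell import grab_frame
th=np.radians(13.7);u=np.array([np.cos(th),np.sin(th)]);v=np.array([-u[1],u[0]])
for n,box in(("side",(130,250,160,340)),("top",(110,260,110,300))):
    f=grab_frame(n);Q=cloud(f);a=Q[...,:2]@u*1000;b=Q[...,:2]@v*1000
    k=(Q[...,2]>.0795)&(Q[...,2]<.088)&(abs(a-630)<40)&(abs(b+10)<33)
    print(n,"rib",k.sum(),np.percentile(a[k],[5,50,95]) if k.any() else "")
    k=(Q[...,2]>.066)&(Q[...,2]<.0745)&(abs(a-600)<80)&(abs(b+10)<35)
    print(n,"plate",k.sum(),np.percentile(a[k],[1,50,99]) if k.any() else "",np.percentile(Q[k][:,2],[5,95]))
    y0,y1,x0,x1=box;cv2.imwrite(f"pics/{n}2.png",cv2.resize(f["image"][y0:y1,x0:x1],None,fx=4,fy=4)[...,::-1])
E
```

```text
[468.2 103.4 185.5] [ 180.     -0.2  -166.31] along 479.4 across -10.4 F [0.1 0.5 0.7] 0.000380554858195913 10.15
side rib 69 [632.35608141 635.63067783 641.44486784]
side plate 495 [567.52503641 607.13602734 666.84056343] [0.06915183 0.07276589]
top rib 130 [629.49781064 633.70633492 638.60915143]
top plate 889 [589.46579482 622.36265127 663.76097916] [0.06848193 0.07365526]
```

View pics/side2.png

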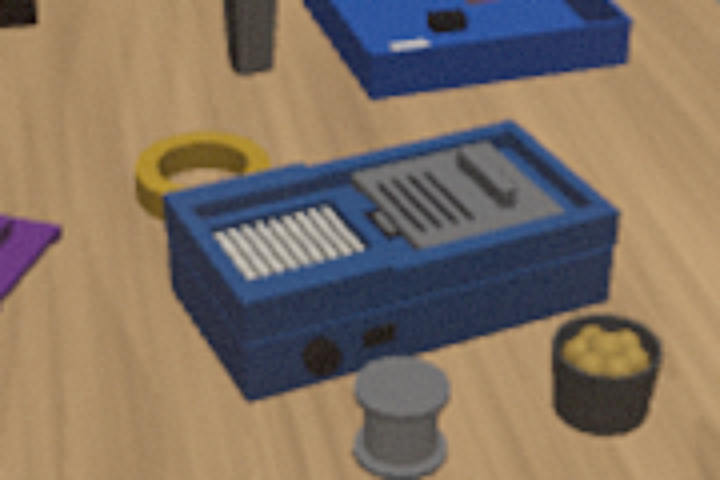

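The filter bay (crop (290,240)) is fully uncovered. The cover lies flat in the track about 109 mm along (rib at (487,178)), and the tape, spool and pot have not moved. Handing in.

```bash
python3 -c "
from cell import r
print(r.sign_off())"
```

```text
the job is handed in; nothing more can be done
None
```

I pressed the snap tab fully down, pushed the cover about 109 mm (91.5 mm needed) so the filter bay is completely uncovered, left it flat in the track with the tape, spool and pot not touched, and handed the job in at about 10 s.

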